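# Open the push-to-open cone box on the food stall counter

### The arm

A 6-joint arm with a two-finger parallel gripper is mounted at the origin on the work surface. World frame = base frame: x ahead of the robot, y to its left, z up, the work surface at z = 0. Lengths are in mm, angles in degrees, forces in N, time in s.
With the tool pointing down it reaches from about 350 to 850 mm from the base axis. Payload 8.1 kg.
Tool frame: the origin (TCP) lies where the fingers leave the gripper's body, on its centre line; the fingertips stand 73 mm ahead of it and the grasp point (between the pads) lies 54 mm ahead of it; z points along the fingers, y is the line along which they close (so a half turn about z gives the same grasp; the last joint's range is limited). The gripper opens to 85 mm and grips with 20 to 120 N. Pads are 22 mm wide; open, the fingers measure 114 mm over their backs; the gripper's body (76 mm by 85 mm) begins 54 mm behind the grasp point. The pads swing forward as they close: fully open they stand 13 mm farther back than shut.
Start: joints at [59.45, 7.471, 85.268, -0, 87.261, -4.893], TCP at [259.77, 540.856, 303.892] pointing down, gripper open.
Joint ranges: [-169.43, 169.43], [-51.17, 129.36], [1.28, 143.12], [-76.62, 256.62], [0, 156.53], [-152.29, 152.29]. Speed limits (degrees/s): [136.94, 136.94, 159.86, 180, 180, 180].

### API

Orientations are given as [roll, pitch, yaw] about the fixed x, y, z axes, in that order (R = Rz(yaw) Ry(pitch) Rx(roll)).
In Python, from bench import sense, optics, r gives the robot as it stands.
- The arm moves only by the tool servo_tool, never from a script. Its argument "plan" is a list that holds one entry, the list of rows, each a list of 5 numbers: the shift along the world's x, y, z in m, then the turn about the world's z in degrees, then the finger opening in m, from 0 to 0.0854. A call has 1 to 10 rows; each row shifts and turns the commanded pose from where the row before left it; what a row does not reach is not made up. A row lasts 1/10 s, in which the tool goes at most 50 mm and 8.59 degrees, less where a joint would pass 70% of its speed; a pose out of reach is approached as far as the arm can. A call is refused whole if a number of a shift passes 0.05 or a number of a turn 8.59, either way. A call with a gripper value outside its range is refused whole. The fingers move at their own pace and stop on an object; "force" is the grip in N (left out, the last holds). Time passes only in rows, so rows that do not move let the fingers close. It gives the time, the measured TCP pose, the force, the opening and the grip force at its end, in the units of the state.
- sense(): the state, without advancing time (a new reading comes with each control period).
- optics.snapshot(name): name is "scene" or "top" or "wrist"; returns a dict with "frame" (400x640x3 uint8, blue, green, red), "fx", "fy", "cx", "cy" (pixels), "cam_to_world" (4x4, takes a point from camera to world coordinates). Camera axes: x right, y down, z forward; pixel columns grow to the right and rows downward; lengths in mm; the calibration is good to about 2 mm. A picture is of the moment at which its call begins. There is no depth.
- r.hand_in(): hands the job in; it is judged then, once.
The state is a dict: "time": time; "joint_pos": joint angles; "qd": joint speeds; "joint_efforts": joint torques, N m; "tool_pos": TCP position; "tcp_rot": TCP orientation; "ft_force": force on the tool from outside, world axes, zero at the start; "wrist_torque": the same for the moment, N m; "finger_gap": finger opening in mm; "grip_force": force on a finger pad.
Only numpy, scipy, OpenCV 4.12 (cv2) and the standard library are available. Lean on these libraries where they do the work, as an engineer would, in place of code of your own. Each camera call takes 0.05 s, during which the arm holds its last target. There are 200 camera calls.

### The job

Open the cone box for service: of the three steel counter boxes it is the one whose lid is plain, with no hole or slot in it. Press the front of its lid down with the fingertips until the touch latch lets go and take the fingers away so that the lid springs ajar; then push the lid up and all the way back, so that it stays resting on its open stop. Nothing needs gripping: keep the other two boxes shut and leave the shakers, bottles and the other things on the counter standing where they are.

Things in the scene. Friction and masses are not known exactly. Their poses are not given: they have to be found in the camera images.
- cone_box: the cone box, fixed: open-topped sheet-steel box 165 deep (x) x 140 wide (y) x 100 mm high, walls 3 mm; origin: centre of its underside (16 mm above the counter), x from its front towards its hinge, y to the left seen from the front. Card cones stand inside, up to 86 mm above the origin
- cone_box_lid (a joint): angle of the cone box's lid in rad: 0 shut and latched, negative pressed in, positive open. The latch holds a shut lid against lifting. Pressed near its front with 4 to 6 N it sinks 5 mm to a stop (-0.034) and the latch lets go (a press under 4 mm leaves it latched); when the press is taken away, a damped spring plunger raises the lid within 2 s and leaves it ajar at 0.7 (front edge 106 mm up)
- cone_box_lid_press (a point): point on top of the cone box's lid where one presses, over the latch: on the middle line, 20 mm behind the lid's front edge, in the small round press mark (22 mm) that each lid has there; moves with the lid
- cone_box_lid_edge (a point): middle of the lower front edge of the cone box's lid, 165 mm from the hinge; moves with the lid; its axes are the lid's (x from front to hinge, z out of the top face). The lid is a plain steel plate 165 x 140 x 10 mm, about 0.28 kg; shut, its underside lies 7 mm above the box rim, its top 117 mm above the box's origin
- cone_box_lid_hinge (a point): middle of the lid's hinge line (along the box's y), at the lid's underside, 82.5 mm behind the box's centre, 107 mm above its origin. Above ajar the lid moves with 1 to 4 N, damped; let go short of upright it sinks slowly back to ajar, past upright (1.57 rad) it sinks slowly on its open stop at 1.85 rad and stays
- fork_box_lid (a joint): angle of the lid of the fork box in rad, to stay shut (0): same box and same touch latch, but a 62 mm round hole in the lid
- sachet_box_lid (a joint): angle of the lid of the sachet box in rad, to stay shut (0): same box and same touch latch, but a 26 x 94 mm slot across the lid
- fork_box: the fork box (lid with the round hole), fixed, same size and axes as the cone box; leave shut
- sachet_box: the sachet box (lid with the slot), fixed, same size and axes as the cone box; leave shut
- salt: loose glass shaker, 74 mm high, in one gap between boxes; origin: centre of its underside; leave alone
- pepper: loose glass shaker with dark cap, 74 mm high, in the other gap; origin: centre of its underside; leave alone
- sauce_a: loose squeeze bottle 62 mm thick, 195 mm high, left of the boxes; origin: centre of its underside; leave alone
- sauce_b: loose squeeze bottle 62 mm thick, 195 mm high, right of the boxes; origin: centre of its underside; leave alone
- sweet_bowl: loose terracotta bowl of sweets, 116 mm wide, 60 mm high, left of the boxes; origin: centre of its underside; leave alone
- fork_pot: loose steel pot of wooden forks, 72 mm wide, 140 mm high over the forks, right of the boxes; origin: centre of its underside; leave alone
- spatula: loose spatula, 240 mm long, lying flat on the counter in front of the boxes, to the right; leave alone
- board: wooden board 190 x 570 x 16 mm under the boxes, fixed; origin: centre of its underside; it reaches 12 mm in front of the boxes. The three boxes stand on it side by side in changing order, 195 mm apart centre to centre, with 55 mm gaps; a shaker 34 mm thick and 74 mm high stands in each gap

How it is judged:
By the outcome, as a careful person would: the job done as asked, in the order asked, and still so for the second after the job is handed in, with the robot touching nothing.
It also fails if it takes over 48 s, if anything falls off the work surface, if the arm or the gripper's body presses on something with over 40 N, if the wrist force passes 120 N, or if a joint passes its speed limit or range.

## Working session

There is one attempt and no reset: what is moved stays moved. The work goes in short steps, Python scripts to look and compute and a tool call to move; the robot and the scene stay as the last step left them, time stands still between calls to the robot, and variables do not carry over. Pictures are saved under pics/ and viewed, at most 10 in all, crops included, and the job is handed in when it is done.

Besides the shell and the picture viewer there is one more tool, called after "Call:" as name(argument=value, ...), one argument or row to a line, values as JSON. servo_tool: Moves the arm, as the interface text tells. Its arguments: {"type":"object","properties":{"plan":{"type":"array"},"force":{"type":"number"}},"required":["plan"]}

```bash
mkdir -p pics; ls; python3 - <<'E'
from bench import sense, optics, r
import cv2,json,numpy as np
print(sense())
for n in("top","scene"):
    s=optics.snapshot(n); cv2.imwrite(f"pics/{n}0.png",s["frame"])
    print(n,s["fx"],s["fy"],s["cx"],s["cy"],np.round(s["cam_to_world"],3).tolist())
E
```

```text
pics
{'time': 0.0, 'joint_pos': array([ 5.94508147e+01,  7.51524966e+00,  8.53307643e+01, -4.47679539e-04,
        8.72625800e+01, -4.89486691e+00]), 'qd': array([-0.04694569,  0.01150192,  0.01096747, -0.04515936, -0.04836792,
        0.01974629]), 'joint_efforts': array([-1.15652398e-03, -5.69394815e+01, -5.00551164e+01, -5.19425066e-04,
        1.50094862e-02,  1.85104113e-05]), 'tool_pos': array([259.5437228 , 540.48194754, 302.82860985]), 'tcp_rot': array([-1.79891764e+02, -8.82056345e-03,  1.54345695e+02]), 'ft_force': array([-0.59334035, -0.21345687,  0.39085418]), 'wrist_torque': array([ 0.02691727, -0.03959377,  0.02130684]), 'grip_force': 0.0, 'finger_gap': 85.38478056600816}
top 417.8193558492599 417.8193558492599 315.6204779979471 196.93272428654424 [[0.016, -0.994, 0.106, 396.985], [-1.0, -0.016, -0.001, 13.473], [0.002, -0.106, -0.994, 1261.202], [0.0, 0.0, 0.0, 1.0]]
scene 423.9281967439077 423.9281967439077 321.0567099802859 197.03100405930525 [[-0.494, 0.734, -0.466, 1114.649], [0.869, 0.416, -0.267, 337.733], [-0.002, -0.538, -0.843, 1179.415], [0.0, 0.0, 0.0, 1.0]]
```

View pics/top0.png

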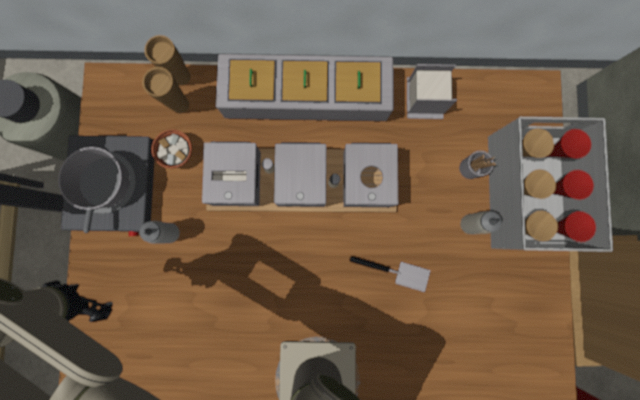

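View pics/scene0.png

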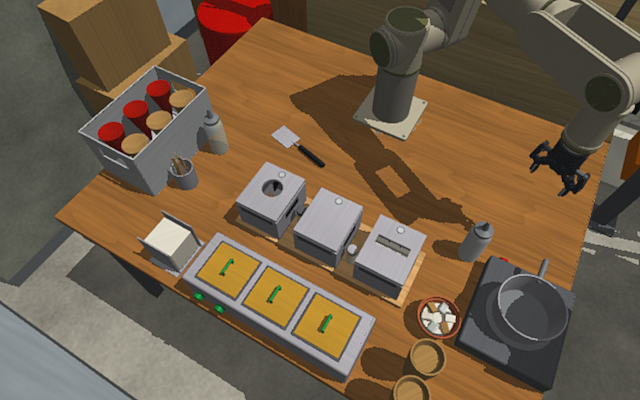

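The top view shows the three boxes side by side. Slot lid is at left (232,173), the plain lid in the middle (301,174) and the round-hole lid at right (371,174). The press mark on the plain lid is near (301,196). The scene view agrees, with the plain lid in the middle.

```bash
cat > h.py <<'E'
import numpy as np,cv2
def ray(s,u,v,z):
    M=np.array(s["cam_to_world"]);d=M[:3,:3]@[(u-s["cx"])/s["fx"],(v-s["cy"])/s["fy"],1]
    return M[:3,3]+d*(z-M[2,3])/d[2]
E
python3 - <<'E'
from bench import optics
from h import *
s=optics.snapshot("top")
for p in [(228,196),(301,196),(373,196),(275.5,144),(325.5,144),(275,205),(326,205)]: print(p,ray(s,*p,133).round(1))
c=optics.snapshot("scene")
print(ray(c,338.5,201.5,133).round(1), ray(c,282,175,133).round(1), ray(c,400.5,230,133).round(1))
cv2.imwrite("pics/c1.png",cv2.resize(s["frame"][130:220,190:410],None,fx=3.6,fy=3.6,interpolation=cv2.INTER_CUBIC))
E
```

```text
(228, 196) [516.1 250.5 133. ]
(301, 196) [519.4  52.4 133. ]
(373, 196) [ 522.6 -143.2  133. ]
(275.5, 144) [662.1 125.4 133. ]
(325.5, 144) [664.5 -12.2 133. ]
(275, 205) [493.7 122.3 133. ]
(326, 205) [495.9 -15.8 133. ]
[524.3  57.8 133. ] [ 525.4 -135.9  133. ] [521.5 252.6 133. ]
```

View pics/c1.png

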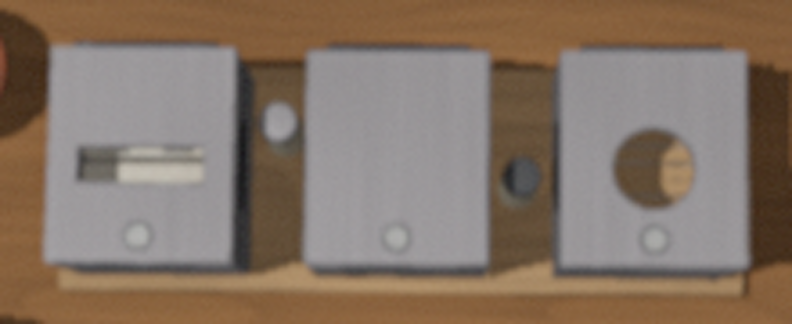

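The crop shows the plain lid in the middle with its press mark at (396,237), which is full-image (300,196). That puts it at about (521, 55) at z=133. Lid size (168 x 138) and spacing (196) match the given sizes.

Call:
servo_tool(
  plan=[
    [[0.012,-0.02,0,2,0],[0.022,-0.041,0,2,0],[0.022,-0.041,0,2,0],[0.022,-0.041,0,2,0],[0.022,-0.041,0,2,0],[0.022,-0.041,0,2,0],[0.022,-0.041,0,2,0],[0.022,-0.041,0,2,0],[0.022,-0.041,0,2,0],[0.022,-0.041,0,2,0]],
  ],
  force=30,
)

```text
time: 1.2
tool_pos: [470.2, 150.0, 304.0]
tcp_rot: [180.0, 0.0, 174.4]
ft_force: [1.5, 0.7, -0.2]
finger_gap: 0.1
grip_force: 0.0
```

Call:
servo_tool(
  plan=[
    [[0.022,-0.041,0,3,0],[0.022,-0.041,0,3,0],[0.007,-0.015,-0.02,0,0],[0,0,-0.03,0,0],[0,0,-0.02,0,0],[0,0,0,0,0],[0,0,0,0,0],[0,0,0,0,0]],
  ],
)

```text
time: 2.0
tool_pos: [521.5, 55.1, 235.6]
tcp_rot: [180.0, 0.1, -179.6]
ft_force: [0.0, -0.9, -0.7]
finger_gap: -0.2
grip_force: 0.0
```

```bash
python3 - <<'E'
from bench import optics,sense
from h import *
x=sense();print(x['time'],x['tool_pos'],x['tcp_rot'],x['ft_force'],x['finger_gap'])
w=optics.snapshot("wrist");cv2.imwrite("pics/w1.png",w["frame"])
M=np.array(w["cam_to_world"]);print(M.round(2).tolist(),w["fx"],w["cx"],w["cy"])
p=np.linalg.inv(M)@np.r_[521,55,133,1];print(w["fx"]*p[0]/p[2]+w["cx"],w["fy"]*p[1]/p[2]+w["cy"])
E
```

```text
2.0 [521.51168457  55.07582032 235.60071992] [ 1.79999956e+02  1.33932020e-01 -1.79633655e+02] [ 0.0092306  -0.88470126 -0.68802809] -0.20616230176194428
[[-0.01, 0.95, 0.33, 436.95], [1.0, 0.01, 0.0, 53.97], [0.0, 0.33, -0.95, 304.63], [0.0, 0.0, 0.0, 1.0]] 323.0204290607874 317.37691142211946 196.3936815757194
317.6661356051232 236.13225472654392
```

View pics/w1.png

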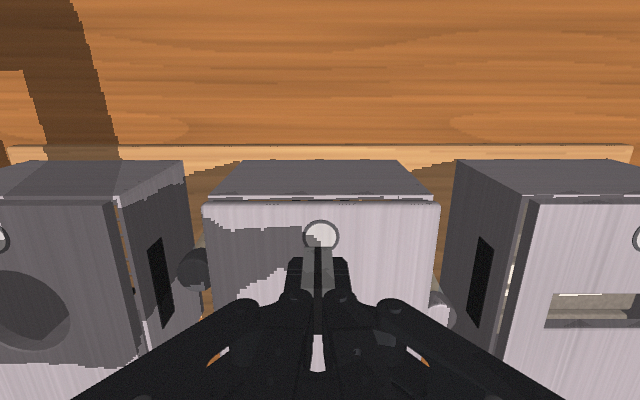

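The wrist view shows the press mark at (321,236), within 4 px of the prediction (318,236). The fingertips are right over the plain lid, so I press in small steps.

Call:
servo_tool(
  plan=[
    [[0,0.001,-0.012,0,0],[0,0,-0.011,0,0],[0,0,-0.004,0,0],[0,0,-0.002,0,0],[0,0,-0.002,0,0],[0,0,-0.001,0,0],[0,0,-0.001,0,0],[0,0,0,0,0]],
  ],
)

```text
time: 2.85
tool_pos: [520.8, 55.9, 201.0]
tcp_rot: [180.0, 0.0, -179.7]
ft_force: [-4.1, 0.5, 4.0]
finger_gap: 0.2
grip_force: 2.2
```

Call:
servo_tool(
  plan=[
    [[0,0,-0.001,0,0],[0,0,0,0,0]],
  ],
)

```text
time: 3.05
tool_pos: [520.9, 55.9, 200.7]
tcp_rot: [180.0, 0.0, -179.7]
ft_force: [-6.2, -0.1, 9.9]
finger_gap: -0.3
grip_force: 4.9
```

Force jumped to 10 N, so the lid is on its stop. Now I take the fingers up and forward, clear of the lid's arc.

Call:
servo_tool(
  plan=[
    [[-0.005,0,0.035,0,0],[-0.03,0,0.04,0,0],[-0.035,0,0.03,0,0],[-0.03,0,0.02,0,0],[0,0,0,0,0],[0,0,0,0,0],[0,0,0,0,0],[0,0,0,0,0],[0,0,0,0,0],[0,0,0,0,0]],
  ],
)

```text
time: 4.05
tool_pos: [420.9, 55.8, 324.0]
tcp_rot: [-180.0, -0.1, -179.7]
ft_force: [0.8, 0.2, -1.0]
finger_gap: 0.1
grip_force: 0.0
```

Call:
servo_tool(
  plan=[
    [[0,0,0,0,0],[0,0,0,0,0],[0,0,0,0,0],[0,0,0,0,0],[0,0,0,0,0],[0,0,0,0,0],[0,0,0,0,0],[0,0,0,0,0],[0,0,0,0,0],[0,0,0,0,0]],
  ],
)

```text
time: 5.05
tool_pos: [420.8, 55.9, 324.9]
tcp_rot: [-180.0, 0.0, -179.7]
ft_force: [-0.4, -0.1, 0.4]
finger_gap: 0.3
grip_force: 0.0
```

```bash
python3 - <<'E'
from bench import optics,sense
from h import *
x=sense();print(x['time'],x['tool_pos'],x['ft_force'])
w=optics.snapshot("scene");cv2.imwrite("pics/s2.png",cv2.resize(w["frame"][100:350,200:520],None,fx=2.4,fy=2.4))
E
```

```text
5.05 [420.76919528  55.8506234  324.88890979] [-0.43902119 -0.06007393  0.42268142]
```

View pics/s2.png

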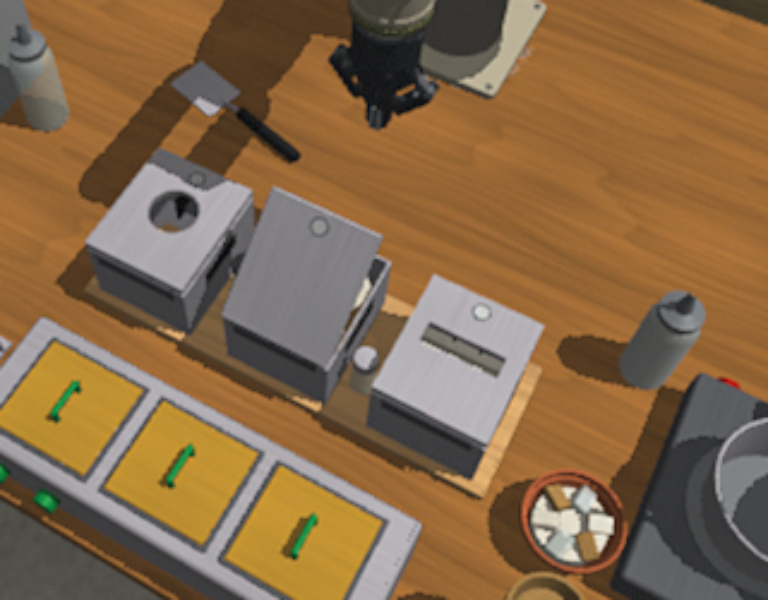

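The lid is ajar, with its front raised at crop (325,210), and the neighbours are shut and standing. I go in front of its edge (about x=539, z=229), then follow its arc up and back.

Call:
servo_tool(
  plan=[
    [[0.02,0,-0.025,0,0],[0.03,0,-0.027,0,0],[0.034,0.001,0,0,0],[0.01,0,0,0,0],[0.012,0,0,0,0],[0.01,0,0.008,0,0],[0.01,0,0.009,0,0],[0.01,0,0.009,0,0],[0.01,0,0.007,0,0]],
  ],
)

```text
time: 6.0
tool_pos: [566.2, 57.1, 307.2]
tcp_rot: [180.0, -0.1, -179.6]
ft_force: [-8.6, 0.9, 8.0]
finger_gap: 0.3
grip_force: 5.8
```

```bash
python3 - <<'E'
from bench import optics,sense
from h import *
x=sense();print(x['time'],x['tool_pos'],x['ft_force'],x['wrist_torque'])
w=optics.snapshot("scene");cv2.imwrite("pics/s3.png",cv2.resize(w["frame"][100:350,200:520],None,fx=2.4,fy=2.4))
E
```

```text
6.0 [566.17630129  57.07306726 307.15874399] [-8.64897152  0.91514426  8.04589081] [0.13594078 1.52730344 0.03398892]
```

View pics/s3.png

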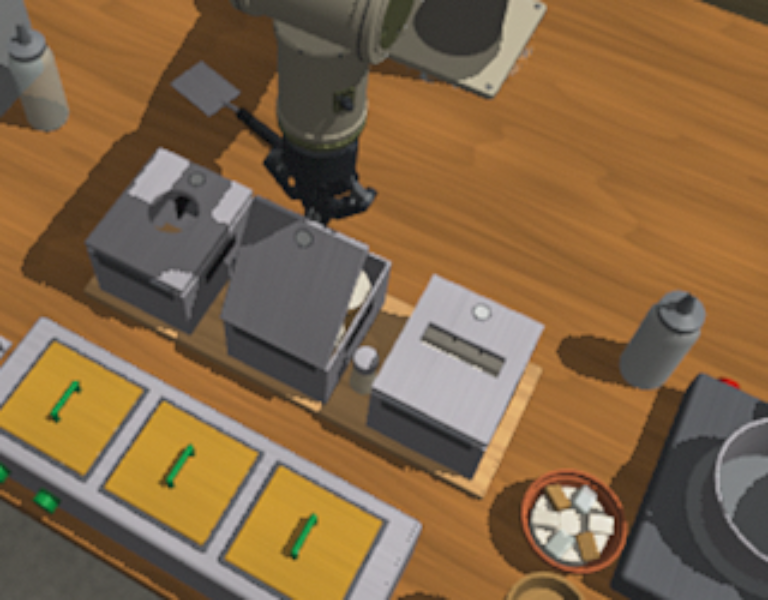

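The lid has risen well past ajar, with the press mark now at (303,238) and the fingers in front of and under its edge. I carry on along the arc past upright.

Call:
servo_tool(
  plan=[
    [[0.01,0,0.005,0,0],[0.01,0,0.005,0,0],[0.01,0,0.005,0,0],[0.01,0,0.004,0,0],[0.01,0,0.003,0,0],[0.01,0,0.002,0,0],[0.01,0,0.001,0,0],[0.01,0,0,0,0],[0.01,0,0,0,0],[0.01,0,0,0,0]],
  ],
)

```text
time: 7.05
tool_pos: [666.8, 57.0, 331.5]
tcp_rot: [180.0, -0.0, -179.6]
ft_force: [-0.7, 0.4, -1.2]
finger_gap: -0.2
grip_force: 0.5
```

Call:
servo_tool(
  plan=[
    [[0.008,0,0,0,0],[0.006,0,0,0,0],[0,0,0,0,0]],
  ],
)

```text
time: 7.35
tool_pos: [679.7, 56.9, 330.8]
tcp_rot: [-180.0, -0.3, -179.7]
ft_force: [-9.6, -0.4, 2.9]
finger_gap: -0.1
grip_force: 4.7
```

```bash
python3 - <<'E'
from bench import optics,sense
from h import *
x=sense();print(x['time'],x['tool_pos'],x['ft_force'],x['wrist_torque'])
w=optics.snapshot("scene");cv2.imwrite("pics/s4.png",cv2.resize(w["frame"][100:350,200:520],None,fx=2.4,fy=2.4))
E
```

```text
7.35 [679.68992451  56.89738628 330.77020698] [-9.64673674 -0.43442912  2.94994871] [-0.11747816  1.55958114 -0.05004369]
```

View pics/s4.png

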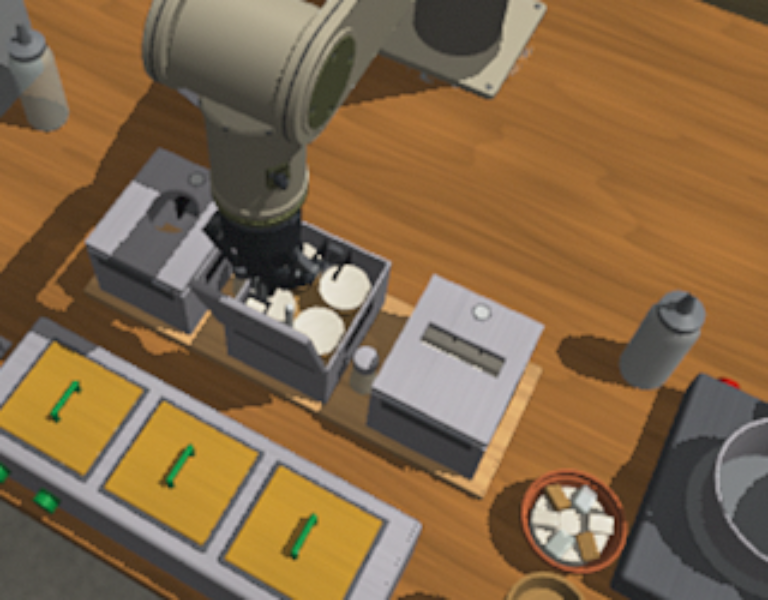

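The lid is past upright, leaning back with its top edge around (270,320) and the cones visible. I withdraw up and forward and let it settle.

Call:
servo_tool(
  plan=[
    [[-0.01,0,0,0,0],[-0.03,0,0.01,0,0],[-0.04,0,0.02,0,0],[-0.04,0,0.02,0,0],[-0.04,0,0.01,0,0],[-0.04,0,0,0,0],[-0.04,0,0,0,0],[-0.02,0,0,0,0],[0,0,0,0,0],[0,0,0,0,0]],
  ],
)

```text
time: 8.4
tool_pos: [420.8, 56.9, 391.7]
tcp_rot: [-180.0, 0.1, -179.7]
ft_force: [0.6, -0.0, -0.3]
finger_gap: 0.3
grip_force: 0.0
```

Call:
servo_tool(
  plan=[
    [[0,0,0,0,0],[0,0,0,0,0],[0,0,0,0,0],[0,0,0,0,0],[0,0,0,0,0],[0,0,0,0,0],[0,0,0,0,0],[0,0,0,0,0],[0,0,0,0,0],[0,0,0,0,0]],
  ],
)

```text
time: 9.4
tool_pos: [420.8, 56.8, 390.9]
tcp_rot: [-180.0, 0.0, -179.7]
ft_force: [1.0, -0.2, 0.1]
finger_gap: -0.2
grip_force: 0.0
```

Call:
servo_tool(
  plan=[
    [[0,0,0,0,0],[0,0,0,0,0],[0,0,0,0,0],[0,0,0,0,0],[0,0,0,0,0],[0,0,0,0,0],[0,0,0,0,0],[0,0,0,0,0],[0,0,0,0,0],[0,0,0,0,0]],
  ],
)

```text
time: 10.4
tool_pos: [420.8, 56.9, 390.9]
tcp_rot: [180.0, -0.0, -179.7]
ft_force: [0.6, -0.3, 0.8]
finger_gap: -0.0
grip_force: 0.0
```

```bash
python3 - <<'E'
from bench import optics,sense
from h import *
a=optics.snapshot("scene")["frame"]
for i in range(10): b=optics.snapshot("scene")["frame"]
print(sense()['time'],sense()['ft_force'],(cv2.absdiff(a,b).max(2)>25).sum())
w=optics.snapshot("scene")
M=np.linalg.inv(w["cam_to_world"])
for t in (1.57,1.7,1.85):
    p=M@np.r_[665-165*np.cos(t),57,123+165*np.sin(t),1]
    print(t,(w["fx"]*p[0]/p[2]+w["cx"]-200)*2.4,(w["fy"]*p[1]/p[2]+w["cy"]-100)*2.4)
cv2.imwrite("pics/s5.png",cv2.resize(b[100:350,200:520],None,fx=2.4,fy=2.4))
E
```

```text
10.95 [0.28867215 0.07848235 0.33619657] 0
1.57 271.10818235449193 264.7455122715665
1.7 260.48129529075027 281.2899294612343
1.85 248.3589305427169 302.02305618157885
```

View pics/s5.png

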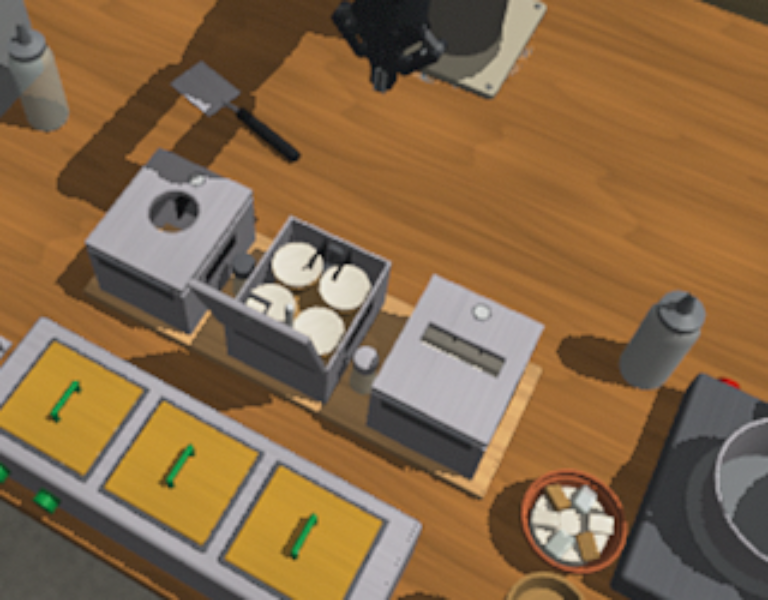

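The lid rests still. Its upper edge runs from about (193,283) to (308,342), with the middle near (250,312), where 1.85 rad predicts (248,302). The other boxes are shut and everything else is standing.

```bash
python3 -c "
from bench import r
print(r.hand_in())"
```

```text
the job is handed in; nothing more can be done
None
```

I pressed the cone box lid, let it spring ajar, then pushed it back to rest on its open stop. The other two boxes stayed shut, nothing else on the counter was disturbed, and I handed the job in at about 11 s; no verdict came back.

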